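# Set out the crucibles by size beside the kiln

## Task

Set the four graphite crucibles out on the row of four cream firebricks ready for preheating: one standing upright in the middle of each brick, in order of size along the row, the biggest on the brick next to the kiln and the smallest on the brick farthest from it. Graphite chips, so put each one down gently, without dropping it or tipping it over.

Things in the scene. Friction and masses are not known exactly. Their poses are not given: they have to be found in the camera images.
- crucible_large: Biggest of four loose dark graphite crucibles: round open cup, mouth up, 60 mm across the rim, 56 at 0.4 of its height, 42 at the foot, 80 mm tall, about 160 g. Origin: centre of underside, z up. Neighbours in its line along y (crucibles, tape roll 24 mm high, ingot mould 30 mm high) stand with centres at least 80 mm off; 60 mm is free on its -x and +x sides, for fingers closing along x.
- crucible_medium: Second biggest of four loose dark graphite crucibles: round open cup, mouth up, 51 mm across the rim, 48 at 0.4 of its height, 36 at the foot, 68 mm tall, about 100 g. Origin: centre of underside, z up. Neighbours in its line along y (crucibles, tape roll 24 mm high, ingot mould 30 mm high) stand with centres at least 80 mm off; 60 mm is free on its -x and +x sides, for fingers closing along x.
- crucible_small: Second smallest of four loose dark graphite crucibles: round open cup, mouth up, 42 mm across the rim, 39 at 0.4 of its height, 29 at the foot, 56 mm tall, about 60 g. Origin: centre of underside, z up. Neighbours in its line along y (crucibles, tape roll 24 mm high, ingot mould 30 mm high) stand with centres at least 80 mm off; 60 mm is free on its -x and +x sides, for fingers closing along x.
- crucible_tiny: Smallest of four loose dark graphite crucibles: round open cup, mouth up, 33 mm across the rim, 31 at 0.4 of its height, 23 at the foot, 44 mm tall, about 30 g. Origin: centre of underside, z up. Neighbours in its line along y (crucibles, tape roll 24 mm high, ingot mould 30 mm high) stand with centres at least 80 mm off; 60 mm is free on its -x and +x sides, for fingers closing along x.
- brick_a: One of four like cream firebricks, fixed flat in a straight row on a steel plate, 95 mm between centres; 100 mm (its x, across the row) by 88 mm (its y, along the row) by 32 mm thick. Origin: centre of underside, 4 mm above the bench; its top is 32 mm above the origin. Which brick has which place in the row varies.
- brick_b: One of four like cream firebricks, fixed flat in a straight row on a steel plate, 95 mm between centres; 100 mm (its x, across the row) by 88 mm (its y, along the row) by 32 mm thick. Origin: centre of underside, 4 mm above the bench; its top is 32 mm above the origin. Which brick has which place in the row varies.
- brick_c: One of four like cream firebricks, fixed flat in a straight row on a steel plate, 95 mm between centres; 100 mm (its x, across the row) by 88 mm (its y, along the row) by 32 mm thick. Origin: centre of underside, 4 mm above the bench; its top is 32 mm above the origin. Which brick has which place in the row varies.
- brick_d: One of four like cream firebricks, fixed flat in a straight row on a steel plate, 95 mm between centres; 100 mm (its x, across the row) by 88 mm (its y, along the row) by 32 mm thick. Origin: centre of underside, 4 mm above the bench; its top is 32 mm above the origin. Which brick has which place in the row varies.
- kiln: Small round bench kiln, fixed: steel drum 160 mm across, off-white domed lid, 131 mm high, grey control box on its far side. It stands at the left or right end of the row of bricks, its axis 170 mm from the end brick's centre and 30 mm behind the row's line (a small anvil, 110 mm high, stands at the other end). Origin: centre of underside.
Not all that is in view belongs to the job. Leave any green look-alike of the crucible_large alone.

How it is judged:
At the end, for the whole second after the job is handed in: Each crucible stands upright (within 0.1 rad) on the top face of a firebrick, its axis within 15 mm of the brick's centre, at rest and released; counted from the kiln along the row the crucibles are biggest, second biggest, second smallest, smallest (horizontal distance between crucible_large and kiln between 0.135 and 0.205 m and ((horizontal distance between crucible_large and brick_a below 0.015 m and z of crucible_large in the frame of brick_a between 0.028 and 0.037 m) or (horizontal distance between crucible_large and brick_b below 0.015 m and z of crucible_large in the frame of brick_b between 0.028 and 0.037 m) or (horizontal distance between crucible_large and brick_c below 0.015 m and z of crucible_large in the frame of brick_c between 0.028 and 0.037 m) or (horizontal distance between crucible_large and brick_d below 0.015 m and z of crucible_large in the frame of brick_d between 0.028 and 0.037 m)) and angle between each of crucible_large, crucible_medium, crucible_small, crucible_tiny's own z axis and vertical below 0.1 rad and linear speed of each of crucible_large, crucible_medium, crucible_small, crucible_tiny below 0.02 m/s and contact force between each of crucible_large, crucible_medium, crucible_small, crucible_tiny and the fingers below 0.05 N and horizontal distance between crucible_medium and kiln between 0.229 and 0.299 m and ((horizontal distance between crucible_medium and brick_a below 0.015 m and z of crucible_medium in the frame of brick_a between 0.028 and 0.037 m) or (horizontal distance between crucible_medium and brick_b below 0.015 m and z of crucible_medium in the frame of brick_b between 0.028 and 0.037 m) or (horizontal distance between crucible_medium and brick_c below 0.015 m and z of crucible_medium in the frame of brick_c between 0.028 and 0.037 m) or (horizontal distance between crucible_medium and brick_d below 0.015 m and z of crucible_medium in the frame of brick_d between 0.028 and 0.037 m)) and horizontal distance between crucible_small and kiln between 0.324 and 0.394 m and ((horizontal distance between crucible_small and brick_a below 0.015 m and z of crucible_small in the frame of brick_a between 0.028 and 0.037 m) or (horizontal distance between crucible_small and brick_b below 0.015 m and z of crucible_small in the frame of brick_b between 0.028 and 0.037 m) or (horizontal distance between crucible_small and brick_c below 0.015 m and z of crucible_small in the frame of brick_c between 0.028 and 0.037 m) or (horizontal distance between crucible_small and brick_d below 0.015 m and z of crucible_small in the frame of brick_d between 0.028 and 0.037 m)) and horizontal distance between crucible_tiny and kiln between 0.4185 and 0.4885 m and ((horizontal distance between crucible_tiny and brick_a below 0.015 m and z of crucible_tiny in the frame of brick_a between 0.028 and 0.037 m) or (horizontal distance between crucible_tiny and brick_b below 0.015 m and z of crucible_tiny in the frame of brick_b between 0.028 and 0.037 m) or (horizontal distance between crucible_tiny and brick_c below 0.015 m and z of crucible_tiny in the frame of brick_c between 0.028 and 0.037 m) or (horizontal distance between crucible_tiny and brick_d below 0.015 m and z of crucible_tiny in the frame of brick_d between 0.028 and 0.037 m))); the robot touches nothing.
It fails at once if a crucible is tipped over (more than 0.7 rad) (angle between any of crucible_large, crucible_medium, crucible_small, crucible_tiny's own z axis and vertical above 0.7 rad).
It fails at once if a crucible is dropped or thrown (moves faster than 0.7 m/s while no finger touches it, as after a fall of 25 mm) ((linear speed of crucible_large above 0.7 m/s and contact force between crucible_large and the fingers below 0.01 N) or (linear speed of crucible_medium above 0.7 m/s and contact force between crucible_medium and the fingers below 0.01 N) or (linear speed of crucible_small above 0.7 m/s and contact force between crucible_small and the fingers below 0.01 N) or (linear speed of crucible_tiny above 0.7 m/s and contact force between crucible_tiny and the fingers below 0.01 N)).
It also fails if it takes over 112 s, if anything falls off the work surface, if the arm or the gripper's body presses on something with over 40 N, if the wrist force passes 120 N, or if a joint passes its speed limit or range.

## Robot

A 6-joint arm with a two-finger parallel gripper is mounted at the origin on the work surface. World frame = base frame: x ahead of the robot, y to its left, z up, the work surface at z = 0. Lengths are in m, angles in rad, forces in N, time in s.
With the tool pointing down it reaches from about 0.375 to 0.975 m from the base axis. Payload 3.8 kg.
Tool frame: the origin (TCP) lies between the finger pads; the fingertips stand r.finger_overhang ahead of it and the grasp point (between the pads) lies 5 mm behind it (r.finger_overhang is the distance from the TCP to the fingertips, in m); z points along the fingers, x is the direction in which the jaws open and shut, and the axes are right-handed (so a half turn about z gives the same grasp; the last joint's range is limited). The gripper opens to 88 mm and grips with 3 to 60 N. Pads are 18 mm wide; open, the fingers measure 123 mm over their backs; the gripper's body (75 mm by 187 mm) begins 45 mm behind the grasp point.
Start: joints at [1.153, 0.264, 1.604, -0, 1.274, -0.037], TCP at [0.251, 0.627, 0.253] pointing down, gripper open.
Joint ranges: [-2.63, 2.63], [-0.94, 2.18], [0.31, 2.57], [-1.31, 4.45], [0, 2.66], [-2.55, 2.55]. Speed limits (rad/s): [2.57, 2.57, 3.14, 3.14, 3.14, 3.14].

## Interface

Orientations are given as a 3x3 rotation matrix whose columns are the frame's x, y, z axes.
In Python, from cell import r, viewer gives the robot as it stands. The module is installed in compiled form; this text tells all that it offers.
- The arm moves only by the tool jog_arm, never from a script. Its argument "commands" is a list of rows, each a list of 6 numbers: the shift along the tool's x, y, z in cm, then the turn, a rotation vector about the tool's x, y, z in degrees. A call has 1 to 10 rows; each row is the pose to reach, as a shift and turn from the pose commanded when the call began, along the tool's axes at that moment; what a row does not reach only later rows make up. A row lasts 1/12 s, in which the tool goes at most 41.7 mm and 7.16 degrees, less where a joint would pass 70% of its speed; a pose out of reach is approached as far as the arm can. A call with a gripper value outside its range is refused whole. "grip" is the closure in counts, from 0 (fully open) to 255 (shut), set as the call begins (left out, the last holds). The fingers move at their own pace and stop on an object; the grip force is fixed at half the most. Time passes only in rows, so rows that repeat a pose let the fingers close. It gives the time, the measured TCP pose, the force and the opening at its end, in the units of the state.
- r.observe(): the state, without advancing time (a new reading comes with each control period).
- viewer.capture(name): name is "scene" or "top" or "wrist"; returns the picture (384x512x3 uint8, blue, green, red); there is no depth.
- viewer.get_calibration(name): a dict with "intrinsics" (3x3 intrinsics, pixels), "R" (3x3) and "t" (3): a world point X has camera coordinates R X + t; the wrist camera has in their place "mount" (4x4, takes a point from camera to tool coordinates, whose origin is the TCP and whose axes are the tool frame's). Camera axes: x right, y down, z forward; pixel columns grow to the right and rows downward; lengths in m; the calibration is good to about 2 mm. A picture is of the moment at which its call begins: read the wrist's pose just before it. get_calibration takes no time and is no camera call.
- r.close_job(): hands the job in, once; it reports no verdict.
Trained networks look in the newest picture that a camera, given by its name, has taken for a name from the list of things; names that differ only in an ending like _2 or _b are one class to them, and where a whole thing is asked for, a point or a joint stands for the part that bears it (a point fixed in the world has none). Each returns a list of dicts, best first, with "conf" (0 to 1); they miss things now and then, are a little off and sometimes report something else, mostly with a low value. They report only what shows in the picture. A call takes as long as a camera call. They do not tell look-alikes from the thing itself.
- viewer.search_frame(camera, label): "bbox" ([left, top, right, bottom] in pixels, round what is visible of it).
- viewer.landmark_of(camera, label): "at" ([column, row] in pixels: a listed point, or the origin of a listed thing).
The state is a dict: "clock": time; "joint_positions": joint angles; "joint_velocities": joint speeds; "tau": joint torques, N m; "tcp_pos": TCP position; "tool_rot": TCP orientation; "contact_force": force on the tool from outside, world axes, zero at the start; "torque": the same for the moment, N m; "gripper_width": finger opening in m.
Only numpy, scipy, OpenCV 4.12 (cv2) and the standard library are available. Lean on these libraries where they do the work, as an engineer would, in place of code of your own. Each camera call takes 0.05 s, during which the arm holds its last target.

## Working session

There is one attempt and no reset: what is moved stays moved. The work goes in short steps, Python scripts to look and compute and a tool call to move; the robot and the scene stay as the last step left them, time stands still between calls to the robot, and variables do not carry over. Pictures are saved under pics/ and viewed, and the job is handed in when it is done.

Besides the shell and the picture viewer there is one more tool, called after "Emit:" as name([rows], argument=value, ...), one row to a line, values as JSON. jog_arm: Moves the arm, as the interface text tells. Its arguments: {"type":"object","properties":{"commands":{"type":"array"},"grip":{"type":"number"}},"required":["commands"]}

```bash
mkdir -p pics; python3 - <<'E'
from cell import r, viewer
import cv2
s=r.observe(); print(s['clock'],s['tcp_pos'],s['tool_rot'],s['gripper_width'],r.finger_overhang)
for c in ['scene','top']:
    im=viewer.capture(c); cv2.imwrite(f'pics/{c}0.png',im)
    k=viewer.get_calibration(c); print(c,k)
    for l in ['crucible_large','crucible_medium','crucible_small','crucible_tiny','brick_a','kiln']:
        print(l,[(d['at'],round(d['conf'],2)) for d in viewer.landmark_of(c,l)])
print(viewer.get_calibration('wrist'))
print(r.observe()['clock'])
E
```

```text
0.0 [0.25059297 0.62603816 0.25142883] [[ 3.71632640e-01  9.28379463e-01 -8.68330404e-04]
 [ 9.28377318e-01 -3.71633649e-01 -1.99674493e-03]
 [-2.17643778e-03 -6.40826618e-05 -9.99997630e-01]] 0.08825549861621224 0.014
scene {'intrinsics': array([[367.84339329,   0.        , 257.25452976],
       [  0.        , 367.84339329, 191.45962659],
       [  0.        ,   0.        ,   1.        ]]), 'R': array([[ 0.56007473,  0.82830763, -0.01492573],
       [ 0.5652004 , -0.39521849, -0.72412074],
       [-0.60569366,  0.3971257 , -0.68951169]]), 't': array([-0.33340266, -0.23971218,  1.35427774])}
crucible_large [([336.7, 158.6], 0.88), ([316.9, 135.4], 0.87), ([301.8, 148.8], 0.65), ([303.0, 209.2], 0.62)]
crucible_medium [([208.2, 201.0], 0.6)]
crucible_small [([130.7, 233.3], 0.53)]
crucible_tiny [([169.8, 213.2], 0.6), ([305.3, 150.1], 0.15)]
brick_a [([281.5, 229.8], 0.95), ([252.4, 246.1], 0.92), ([220.6, 264.9], 0.8), ([307.4, 210.4], 0.68)]
kiln [([169.4, 310.7], 0.72)]
top {'intrinsics': array([[408.17901465,   0.        , 264.61456948],
       [  0.        , 408.17901465, 189.177
[... 500 characters left out ...]
3, 225.8], 0.57)]
brick_a [([298.6, 150.5], 0.93), ([328.2, 146.0], 0.88), ([262.6, 151.1], 0.87), ([233.5, 154.1], 0.7), ([175.3, 234.9], 0.49)]
kiln [([390.4, 131.6], 0.72)]
{'intrinsics': array([[334.44505645,   0.        , 254.746635  ],
       [  0.        , 334.44505645, 193.19009268],
       [  0.        ,   0.        ,   1.        ]]), 'mount': array([[ 9.99999948e-01, -2.48166242e-04,  2.03543968e-04,
         1.58062075e-05],
       [ 1.73252531e-04,  9.51206136e-01,  3.08556084e-01,
        -8.01991303e-02],
       [-2.70185475e-04, -3.08556033e-01,  9.51206130e-01,
        -1.31729670e-01],
       [ 0.00000000e+00,  0.00000000e+00,  0.00000000e+00,
         1.00000000e+00]])}
0.7
```

```bash
python3 - <<'E'
import cv2
for c in ['scene','top']:
    im=cv2.imread(f'pics/{c}0.png'); cv2.imwrite(f'pics/{c}0b.png',cv2.resize(im,(800,600),interpolation=cv2.INTER_CUBIC))
E
```

```text
(no output)
```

View pics/scene0b.png

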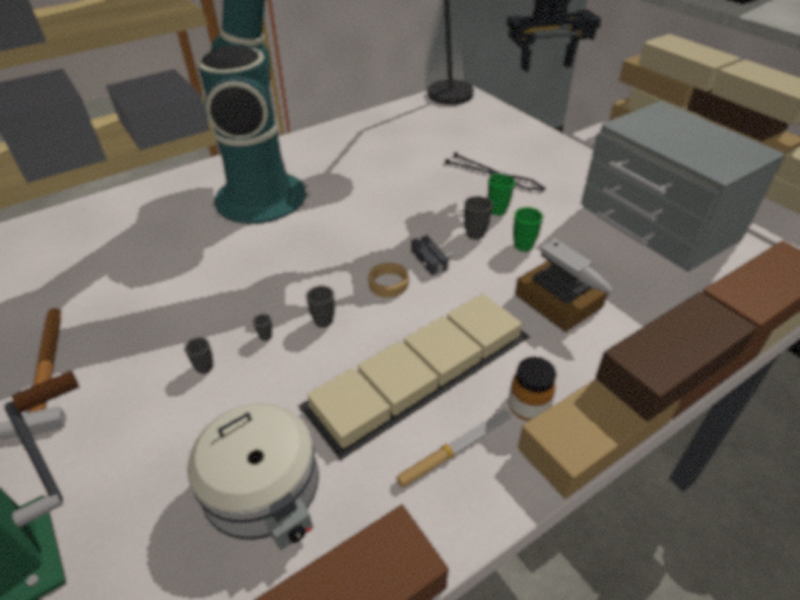

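View pics/top0b.png

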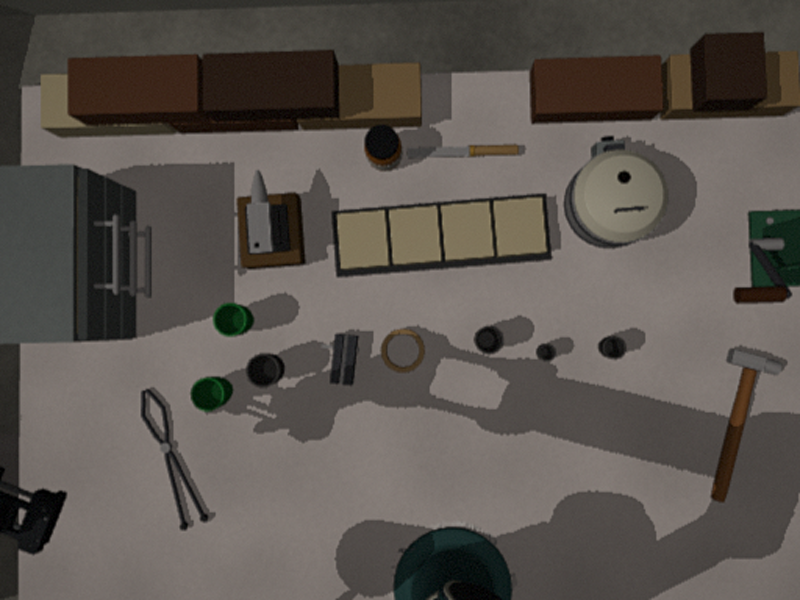

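The top view shows the kiln on the right (at about 620,195 in the enlarged picture), so it is at the −y end. The bricks run from 335 to 550. The crucibles are large (265,370), medium (488,339), tiny (546,352) and small (612,347). There are green look-alikes at (233,320) and (212,393).

```bash
cat > h.py <<'E'
import numpy as np, cv2
from cell import r, viewer
def proj(c,X):
    k=viewer.get_calibration(c); p=k['intrinsics']@(k['R']@np.asarray(X,float)+k['t']); return p[:2]/p[2]
def ray(c,uv,z):
    k=viewer.get_calibration(c); d=k['R'].T@np.linalg.inv(k['intrinsics'])@np.array([uv[0],uv[1],1.]); o=-k['R'].T@k['t']
    return o+d*(z-o[2])/d[2]
H=dict(large=.08,medium=.068,small=.056,tiny=.044)
D=dict(large=.06,medium=.051,small=.042,tiny=.033)
E
python3 - <<'E'
from h import *
from scipy.optimize import least_squares
T={'large':[169,236],'medium':[312,217],'small':[391,222],'tiny':[349,225]}
S={'large':(305,143),'medium':(206,195),'small':(129,227),'tiny':(169,210)}
for c,P in (('top',T),('scene',S)):
    im=cv2.imread(f'pics/{c}0.png')
    big=cv2.resize(im,None,fx=8,fy=8,interpolation=cv2.INTER_CUBIC) if 0 else im
    for n,p in P.items():
        x,y=int(p[0]),int(p[1]); w=26
        cr=cv2.resize(im[y-w:y+w,x-w:x+w],(400,400),interpolation=cv2.INTER_CUBIC)
        cv2.imwrite(f'/tmp/{c}_{n}.png',cr)
        print(c,n,ray(c,p,H[n] if c=='top' else H[n]).round(3))
for c in('top','scene'):
    cv2.imwrite(f'pics/{c}crops.png',cv2.resize(np.hstack([cv2.imread(f'/tmp/{c}_{n}.png') for n in H]),None,fx=.5,fy=.5)*2)
# networks
for n,t,s in (('large',(176,234.1),(301.8,148.8)),('medium',(311.1,218.2),(208.2,201)),('small',(387.1,218.2),(130.7,233.3)),('tiny',(349.3,225.8),(169.8,213.2))):
    print(n,ray('top',t,0).round(3),ray('scene',s,0).round(3))
for p in [(298.6,150.5),(328.2,146),(262.6,151.1),(233.5,154.1)]: print('bt',ray('top',p,.004).round(3))
for p in [(307.4,210.4),(281.5,229.8),(252.4,246.1),(220.6,264.9)]: print('bs',ray('scene',p,.004).round(3))
print('kiln',ray('top',(390.4,131.6),0),ray('scene',(169.4,310.7),0))
im=cv2.imread('pics/top0.png'); hsv=cv2.cvtColor(im,cv2.COLOR_BGR2HSV)
print(hsv[155,233],hsv[150,300],hsv[180,260])
m=((hsv[...,1]>55)&(hsv[...,0]>15)&(hsv[...,0]<35)&(hsv[...,2]>90)).astype(np.uint8)
n,l,st,ce=cv2.connectedComponentsWithStats(m)
for i in range(1,n):
    if st[i,4]>200: print(st[i],ce[i],ray('top',ce[i],.036).round(4))
E
```

```text
top large [0.404 0.317 0.08 ]
top medium [ 0.446 -0.071  0.068]
top small [ 0.427 -0.287  0.056]
top tiny [ 0.421 -0.174  0.044]
scene large [0.454 0.274 0.08 ]
scene medium [ 0.471 -0.081  0.068]
scene small [ 0.451 -0.291  0.056]
scene tiny [ 0.442 -0.181  0.044]
large [0.404 0.317 0.   ] [0.392 0.319 0.   ]
medium [ 0.441 -0.074  0.   ] [ 0.431 -0.061  0.   ]
small [ 0.436 -0.292  0.   ] [ 0.419 -0.29   0.   ]
tiny [ 0.417 -0.183  0.   ] [ 0.411 -0.173  0.   ]
bt [ 0.637 -0.044  0.004]
bt [ 0.648 -0.129  0.004]
bt [0.638 0.061 0.004]
bt [0.631 0.145 0.004]
bs [0.627 0.148 0.004]
bs [0.642 0.046 0.004]
bs [ 0.644 -0.048  0.004]
bs [ 0.647 -0.144  0.004]
kiln [ 0.68565586 -0.3104952   0.        ] [ 0.6862054 -0.2980073  0.       ]
[ 21  70 128] [ 21  72 128] [  8  23 132]
[429  36  14  33 275] [435.21818182  54.79636364] [ 0.8942 -0.4338  0.036 ]
[ 226   41   43   34 1030] [252.42038835  57.96019417] [0.9011 0.0828 0.036 ]
[ 26  47  29  35 634] [35.07570978 65.61041009] [0.8982 0.7099 0.036 ]
[ 316  127   34   37 1083] [332.16712835 144.69067405] [ 0.6465 -0.136   0.036 ]
[ 282  129   34   37 1074] [298.53351955 147.41247672] [ 0.6413 -0.0415  0.036 ]
[ 249  132   33   37 1069] [265.03180543 150.1655753 ] [0.636 0.053 0.036]
[ 216  135   33   37 1059] [231.65155807 152.98772427] [0.6304 0.1474 0.036 ]
```

View pics/topcrops.png

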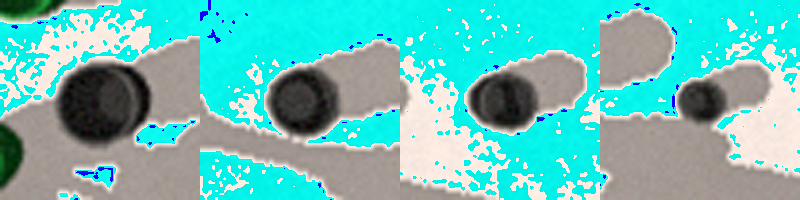

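View pics/scenecrops.png

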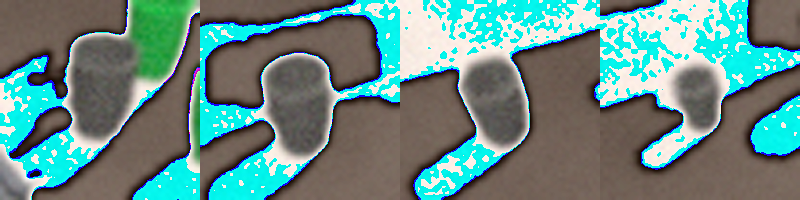

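```bash
cat >> h.py <<'E'
def sil(c,n,x,y,z0=0):
    t=np.linspace(0,2*np.pi,40); pts=[]
    for hh,d in ((0,.7),(.4,.93),(1,1.)):
        for a in t: pts.append(proj(c,[x+D[n]*d/2*np.cos(a),y+D[n]*d/2*np.sin(a),z0+hh*H[n]]))
    return cv2.convexHull(np.float32(pts))
def fit(c,im,n,x,y,z0=0,T=70,w=26):
    from scipy.optimize import least_squares
    p=proj(c,[x,y,z0+H[n]/2]).astype(int)
    hsv=cv2.cvtColor(im,cv2.COLOR_BGR2HSV)
    m=((hsv[...,2]<T)&~((hsv[...,1]>110)&(hsv[...,2]>30))).astype(np.uint8)
    k,l,st,ce=cv2.connectedComponentsWithStats(m)
    best=min((i for i in range(1,k) if st[i,4]>40),key=lambda i:np.hypot(*(ce[i]-p)))
    cen=ce[best]
    def f(q):
        M=cv2.moments(sil(c,n,*q,z0)); return np.array([M['m10']/M['m00'],M['m01']/M['m00']])-cen
    s=least_squares(f,[x,y],diff_step=1e-3).x
    return s,st[best],cv2.contourArea(sil(c,n,*s,z0))
E
python3 - <<'E'
from h import *
G={'large':(.404,.317),'medium':(.446,-.07),'small':(.43,-.288),'tiny':(.42,-.176)}
for c in('top','scene'):
    im=cv2.imread(f'pics/{c}0.png')
    for n,g in G.items():
        for T in (60,72):
            s,st,a=fit(c,im,n,*g,T=T); print(c,n,T,s.round(4),st,a)
E
```

```text
top large 60 [0.4013 0.3196] [158 227  24  21 413] 446.73353900399525Traceback (most recent call last):
  File "<stdin>", line 7, in <module>
  File "h.py", line 25, in fit
    s=least_squares(f,[x,y],diff_step=1e-3).x
      ~~~~~~~~~~~~~^^^^^^^^^^^^^^^^^^^^^^^^
    return func(*args, **kwargs)
    result = trf(vector_fun.fun, vector_fun.jac, x0, f0, J0, lb, ub, ftol, xtol,
                 gtol, max_nfev, x_scale, loss_function, tr_solver,
                 tr_options.copy(), verbose, callback=callback_wrapped)
    return trf_no_bounds(
        fun, jac, x0, f0, J0, ftol, xtol, gtol, max_nfev, x_scale,
        loss_function, tr_solver, tr_options, verbose, callback=callback)
    J = jac(x)
    self._update_jac()
    ~~~~~~~~~~~~~~~~^^
    self.J = self.jac_wrapped(xp_copy(self.x), f0=self.f)
             ~~~~~~~~~~~~~~~~^^^^^^^^^^^^^^^^^^^^^^^^^^^^
    J, dct = approx_derivative(
             ~~~~~~~~~~~~~~~~~^
        self.fun,
        ^^^^^^^^^
    ...<2 lines>...
        **self.finite_diff_options,
        ^^^^^^^^^^^^^^^^^^^^^^^^^^^
    )
    ^
    J, _nfev = _dense_difference(fu
[... 491 characters left out ...]
fun(x))
                         ~~~~~~~~^^^
    return self.f(x, *self.args, **self.kwargs)
           ~~~~~~^^^^^^^^^^^^^^^^^^^^^^^^^^^^^^
  File "h.py", line 24, in f
    M=cv2.moments(sil(c,n,*q,z0)); return np.array([M['m10']/M['m00'],M['m01']/M['m00']])-cen
                  ~~~^^^^^^^^^^^
  File "h.py", line 13, in sil
    for a in t: pts.append(proj(c,[x+D[n]*d/2*np.cos(a),y+D[n]*d/2*np.sin(a),z0+hh*H[n]]))
                           ~~~~^^^^^^^^^^^^^^^^^^^^^^^^^^^^^^^^^^^^^^^^^^^^^^^^^^^^^^^^^^
  File "h.py", line 4, in proj
    k=viewer.get_calibration(c); p=k['intrinsics']@(k['R']@np.asarray(X,float)+k['t']); return p[:2]/p[2]
ValueError: time passes only in moves, steps and waits
```

```bash
sed -i 's/^def proj/_K={}\ndef cal(c):\n    if c not in _K: _K[c]=viewer.get_calibration(c)\n    return _K[c]\ndef proj/; s/k=viewer.get_calibration(c)/k=cal(c)/' h.py
python3 - <<'E'
from h import *
G={'large':(.404,.317),'medium':(.446,-.07),'small':(.43,-.288),'tiny':(.42,-.176)}
print(r.observe()['clock'])
for c in('top','scene'):
    im=cv2.imread(f'pics/{c}0.png')
    for n,g in G.items():
        for T in (60,72):
            s,st,a=fit(c,im,n,*g,T=T); print(c,n,T,s.round(4),st,a)
E
```

```text
0.7
top large 60 [0.4013 0.3196] [158 227  24  21 413] 446.73353900399525
top large 72 [0.4008 0.3197] [157 226  26  23 445] 446.8556212078547
top medium 60 [ 0.4459 -0.0732] [304 209  18  17 249] 282.1662383947987
top medium 72 [ 0.4459 -0.0735] [304 208  19  19 267] 282.2234990512952
top small 60 [ 0.4273 -0.292 ] [383 215  18  14 198] 224.29694661404938
top small 72 [ 0.4273 -0.2921] [383 215  18  15 211] 224.3071892685257
top tiny 60 [ 0.4205 -0.1767] [343 220  13  11 109] 123.87733208574355
top tiny 72 [ 0.42   -0.1763] [343 220  13  12 120] 123.8587446641177
scene large 60 [0.4009 0.3218] [298 127  17  26 338] 449.09877105767373
scene large 72 [0.4008 0.323 ] [298 127  18  26 368] 448.77396288432647
scene medium 60 [ 0.4459 -0.0735] [198 184  15  25 296] 429.62854805984534
scene medium 72 [ 0.4448 -0.0731] [197 184  17  25 319] 429.06570312322583
scene small 60 [ 0.4268 -0.2923] [120 217  15  21 224] 351.36181704420596
scene small 72 [ 0.4261 -0.2922] [120 217  16  22 250] 351.0550458630896
scene tiny 60 [ 0.4201 -0.1764] [164 202   9  15 102] 188.6134479334578
scene tiny 72 [ 0.4188 -0.1763] [163 202  11  16 125] 188.35464195313398
```

Emit:
jog_arm([
  [-22.8, 25.3, 0, 0, 0, 68.2],
  [-22.8, 25.3, 0, 0, 0, 68.2],
  [-22.8, 25.3, 0, 0, 0, 68.2],
  [-22.8, 25.3, 0, 0, 0, 68.2],
  [-22.8, 25.3, 0, 0, 0, 68.2],
  [-22.8, 25.3, 0, 0, 0, 68.2],
  [-22.8, 25.3, 0, 0, 0, 68.2],
  [-22.8, 25.3, 0, 0, 0, 68.2],
  [-22.8, 25.3, 0, 0, 0, 68.2],
  [-22.8, 25.3, 0, 0, 0, 68.2],
], grip=0)

```text
clock: 1.53
tcp_pos: [0.4023, 0.3181, 0.2531]
tool_rot: [[1.0, -0.011, 0.001], [-0.011, -1.0, -0.0], [0.001, 0.0, -1.0]]
contact_force: [0.2, 0.7, 0.3]
gripper_width: 0.0882
```

```bash
cat >> h.py <<'E'
def wcal():
    s=r.observe(); k=viewer.get_calibration('wrist'); M=k['mount']; R=np.array(s['tool_rot']); p=np.array(s['tcp_pos'])
    Rc=R@M[:3,:3]; tc=R@M[:3,3]+p
    return dict(intrinsics=k['intrinsics'],R=Rc.T,t=-Rc.T@tc)
def wrist(name,circ):
    _K['wrist']=wcal(); im=viewer.capture('wrist').copy()
    for x,y,z,d in circ:
        q=np.array([proj('wrist',[x+d/2*np.cos(a),y+d/2*np.sin(a),z]) for a in np.linspace(0,6.28,60)])
        cv2.polylines(im,[np.int32(q*8)],True,(0,0,255),1,cv2.LINE_AA,3)
    cv2.imwrite(f'pics/{name}.png',im)
    s=r.observe(); print(s['clock'],s['tcp_pos'],s['gripper_width'])
E
python3 - <<'E'
from h import *
wrist('w1',[(.401,.320,.08,.06),(.401,.32,0,.042)])
E
```

```text
1.5833 [0.40191035 0.31931619 0.25308901] 0.08812666277603085
```

View pics/w1.png

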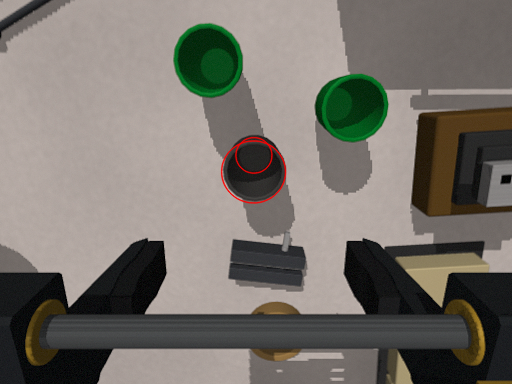

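Emit:
jog_arm([
  [0, -0.1, 4, 0, 0, 0],
  [0, -0.1, 8, 0, 0, 0],
  [0, -0.1, 12, 0, 0, 0],
  [0, -0.1, 15, 0, 0, 0],
  [0, -0.1, 18, 0, 0, 0],
  [0, -0.1, 20, 0, 0, 0],
  [0, -0.1, 20.8, 0, 0, 0],
  [0, -0.1, 20.8, 0, 0, 0],
  [0, -0.1, 20.8, 0, 0, 0],
])

```text
clock: 2.33
tcp_pos: [0.4013, 0.3225, 0.0452]
tool_rot: [[1.0, 0.001, 0.0], [0.001, -1.0, 0.0], [0.0, -0.0, -1.0]]
contact_force: [0.5, 0.7, 1.0]
gripper_width: 0.088
```

Emit:
jog_arm([
  [0, 0, 0, 0, 0, 0],
  [0, 0, 0, 0, 0, 0],
  [0, 0, 0, 0, 0, 0],
  [0, 0, 0, 0, 0, 0],
  [0, 0, 0, 0, 0, 0],
  [0, 0, 0, 0, 0, 0],
], grip=255)

```text
clock: 2.83
tcp_pos: [0.4019, 0.3224, 0.0457]
tool_rot: [[1.0, -0.0, 0.002], [-0.0, -1.0, 0.001], [0.002, -0.001, -1.0]]
contact_force: [0.8, 0.2, 3.7]
gripper_width: 0.0585
```

Emit:
jog_arm([
  [0, 0, 0, 0, 0, 0],
  [0, 0, 0, 0, 0, 0],
  [0, 0, -0.5, 0, 0, 0],
  [0, 0, -1.5, 0, 0, 0],
  [0, 0, -3.5, 0, 0, 0],
  [0, 0, -6, 0, 0, 0],
  [0, 0, -9, 0, 0, 0],
  [0, 0, -11, 0, 0, 0],
  [0, 0, -12, 0, 0, 0],
  [0, 0, -12, 0, 0, 0],
])

```text
clock: 3.67
tcp_pos: [0.4023, 0.3229, 0.1677]
tool_rot: [[1.0, -0.0, 0.004], [-0.0, -1.0, 0.003], [0.004, -0.003, -1.0]]
contact_force: [0.2, -0.0, -2.0]
gripper_width: 0.0585
```

```bash
python3 - <<'E'
from h import *
wrist('w2',[(.4015,.3205,.2,.06)])
E
```

```text
3.7167 [0.40135461 0.32223469 0.1656141 ] 0.058379505344037116
```

View pics/w2.png

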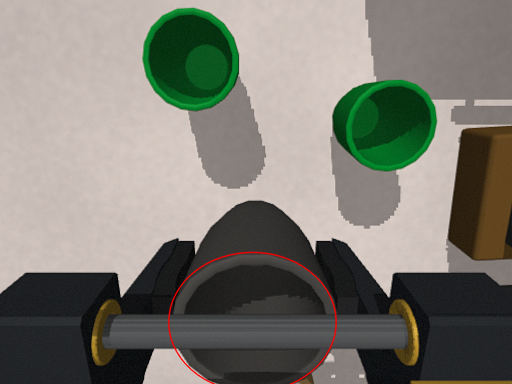

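Emit:
jog_arm([
  [0.5, 0.9, 0, 0, 0, 0],
  [1.4, 2.6, 0, 0, 0, 0],
  [3.1, 5.7, 0, 0, 0, 0],
  [5.0, 9.25, 0, 0, 0, 0],
  [6.9, 12.8, 0, 0, 0, 0],
  [8.8, 16.3, 0, 0, 0, 0],
  [10.6, 19.8, 0, 0, 0, 0],
  [12.5, 23.3, 0, 0, 0, 0],
  [14.4, 26.9, 0, 0, 0, 0],
  [16.3, 30.4, 0, 0, 0, 0],
])

```text
clock: 4.55
tcp_pos: [0.5627, 0.0151, 0.162]
tool_rot: [[1.0, -0.001, -0.005], [-0.001, -1.0, -0.0], [-0.005, 0.0, -1.0]]
contact_force: [0.9, 0.2, -2.1]
gripper_width: 0.0585
```

Emit:
jog_arm([
  [1.9, 3.5, 0, 0, 0, 0],
  [3.8, 7.0, 0, 0, 0, 0],
  [5.7, 10.6, 0, 0, 0, 0],
  [7.1, 13.2, 0, 0, 0, 0],
  [7.8, 14.5, 0, 0, 0, 0],
  [8.2, 15.2, 0, 0, 0, 0],
  [8.2, 15.2, 0, 0, 0, 0],
  [8.2, 15.2, 0, 0, 0, 0],
  [8.2, 15.2, 0, 0, 0, 0],
])

```text
clock: 5.3
tcp_pos: [0.6448, -0.1325, 0.1639]
tool_rot: [[1.0, 0.001, -0.002], [0.001, -1.0, 0.001], [-0.002, -0.001, -1.0]]
contact_force: [-0.4, 0.6, -1.8]
gripper_width: 0.0584
```

```bash
python3 - <<'E'
from h import *
wrist('w3',[(.6465,-.136,.036,.06),(.6413,-.0415,.036,.06),(.6465,-.136,.2,.06)])
E
```

```text
5.35 [ 0.64499122 -0.1324212   0.16432605] 0.05858549006011168
```

View pics/w3.png

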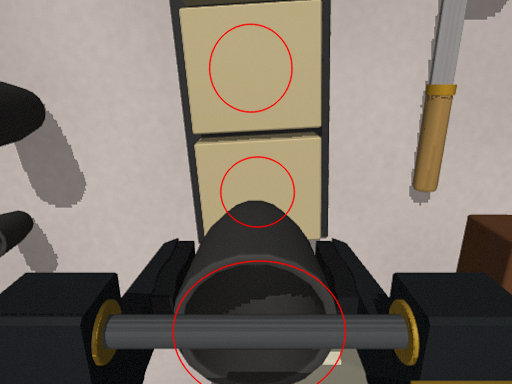

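Emit:
jog_arm([
  [0.1, 0.1, 1, 0, 0, 0],
  [0.15, 0.15, 3, 0, 0, 0],
  [0.15, 0.15, 5, 0, 0, 0],
  [0.15, 0.15, 6.5, 0, 0, 0],
  [0.15, 0.15, 7.3, 0, 0, 0],
  [0.15, 0.15, 7.7, 0, 0, 0],
  [0.15, 0.15, 7.7, 0, 0, 0],
  [0.15, 0.15, 7.7, 0, 0, 0],
])

```text
clock: 6.02
tcp_pos: [0.6478, -0.1354, 0.0883]
tool_rot: [[1.0, 0.0, 0.001], [0.0, -1.0, -0.0], [0.001, 0.0, -1.0]]
contact_force: [0.5, -0.2, -1.1]
gripper_width: 0.0585
```

Emit:
jog_arm([
  [0, 0, 0.1, 0, 0, 0],
  [0, 0, 0.2, 0, 0, 0],
  [0, 0, 0.3, 0, 0, 0],
  [0, 0, 0.4, 0, 0, 0],
  [0, 0, 0.4, 0, 0, 0],
  [0, 0, 0.4, 0, 0, 0],
])

```text
clock: 6.52
tcp_pos: [0.6473, -0.1357, 0.0838]
tool_rot: [[1.0, -0.0, 0.0], [-0.0, -1.0, -0.0], [0.0, 0.0, -1.0]]
contact_force: [-0.8, 0.7, -1.2]
gripper_width: 0.0584
```

Emit:
jog_arm([
  [0, 0, 0.1, 0, 0, 0],
  [0, 0, 0.2, 0, 0, 0],
  [0, 0, 0.2, 0, 0, 0],
  [0, 0, 0.2, 0, 0, 0],
])

```text
clock: 6.85
tcp_pos: [0.6475, -0.1357, 0.0818]
tool_rot: [[1.0, -0.0, 0.0], [-0.0, -1.0, -0.0], [0.0, 0.0, -1.0]]
contact_force: [0.2, 0.1, 0.3]
gripper_width: 0.0584
```

Emit:
jog_arm([
  [0, 0, 0.1, 0, 0, 0],
  [0, 0, 0.1, 0, 0, 0],
  [0, 0, 0.1, 0, 0, 0],
])

```text
clock: 7.1
tcp_pos: [0.6476, -0.1358, 0.0817]
tool_rot: [[1.0, -0.0, 0.0], [-0.0, -1.0, -0.0], [0.0, 0.0, -1.0]]
contact_force: [-2.3, 0.4, 5.7]
gripper_width: 0.0587
```

Emit:
jog_arm([
  [0, 0, 0, 0, 0, 0],
  [0, 0, 0, 0, 0, 0],
  [0, 0, 0, 0, 0, 0],
  [0, 0, 0, 0, 0, 0],
  [0, 0, 0, 0, 0, 0],
  [0, 0, 0, 0, 0, 0],
], grip=0)

```text
clock: 7.6
tcp_pos: [0.6473, -0.1356, 0.0804]
tool_rot: [[1.0, -0.0, -0.0], [-0.0, -1.0, 0.0], [-0.0, -0.0, -1.0]]
contact_force: [-0.0, 0.1, -0.3]
gripper_width: 0.088
```

Emit:
jog_arm([
  [0, 0, -0.5, 0, 0, 0],
  [0, 0, -2, 0, 0, 0],
  [0, 0, -5, 0, 0, 0],
  [0, 0, -9, 0, 0, 0],
  [0, 0, -12, 0, 0, 0],
  [0, 0, -12.5, 0, 0, 0],
  [0, 0, -12.5, 0, 0, 0],
])

```text
clock: 8.18
tcp_pos: [0.6497, -0.1362, 0.2103]
tool_rot: [[1.0, -0.0, 0.007], [-0.0, -1.0, -0.002], [0.007, 0.002, -1.0]]
contact_force: [0.5, 0.1, 0.1]
gripper_width: 0.0878
```

```bash
python3 - <<'E'
from h import *
im=viewer.capture('top'); cv2.imwrite('pics/t1.png',cv2.resize(im[110:250,150:420],None,fx=2.8,fy=2.8))
print(r.observe())
E
```

```text
{'clock': 8.2333, 'joint_positions': array([-2.44178090e-01,  2.68137615e-01,  1.68367841e+00, -3.31484535e-05,
        1.18671114e+00, -2.43869509e-01]), 'joint_velocities': array([-0.00046412,  0.03707447,  0.05244094, -0.00101651, -0.00285785,
        0.00021252]), 'tau': array([ 8.40512890e-03, -5.14125288e+01, -3.63585699e+01,  7.10316352e-02,
        7.99349538e-03,  1.56332218e-03]), 'tcp_pos': array([ 0.6481106 , -0.1358256 ,  0.20738089]), 'tool_rot': array([[ 9.99995554e-01, -2.97349602e-04,  2.96711664e-03],
       [-2.95063377e-04, -9.99999659e-01, -7.70928651e-04],
       [ 2.96734487e-03,  7.70049736e-04, -9.99995301e-01]]), 'contact_force': array([ 0.33778827, -0.35988238, -0.20560595]), 'torque': array([-0.07943062,  0.05871169,  0.00950859]), 'gripper_width': 0.087930518012385}
```

View pics/t1.png

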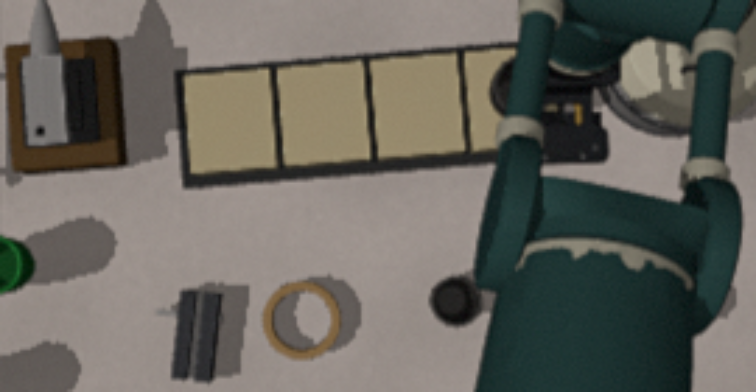

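Emit:
jog_arm([
  [-3, -1, 0, 0, 0, 0],
  [-6.8, -2.1, 0, 0, 0, 0],
  [-10.6, -3.3, 0, 0, 0, 0],
  [-14.4, -4.5, 0, 0, 0, 0],
  [-18, -5.6, 0, 0, 0, 0],
  [-20.2, -6.2, 0, 0, 0, 0],
  [-20.2, -6.2, 0, 0, 0, 0],
  [-20.2, -6.2, 0, 0, 0, 0],
  [-20.2, -6.2, 0, 0, 0, 0],
])

```text
clock: 8.98
tcp_pos: [0.4455, -0.0736, 0.2048]
tool_rot: [[1.0, -0.0, -0.001], [-0.0, -1.0, 0.0], [-0.001, -0.0, -1.0]]
contact_force: [0.4, -0.6, -0.1]
gripper_width: 0.0884
```

```bash
python3 - <<'E'
from h import *
wrist('w4',[(.4455,-.0733,.068,.051)])
im=viewer.capture('top')
print(fit('top',im,'large',.6475,-.1378,z0=.036))
im=viewer.capture('scene')
print(fit('scene',im,'large',.6475,-.1378,z0=.036))
E
```

```text
9.0333 [ 0.44600253 -0.07376999  0.20508002] 0.08823674650016088
(array([ 0.64182585, -0.23541302]), array([361, 110,  43,  49, 317], dtype=int32), 490.6747246365994)
(array([ 0.64703264, -0.13755842]), array([208, 226,  24,  36, 665], dtype=int32), 830.0890556520317)
```

View pics/w4.png

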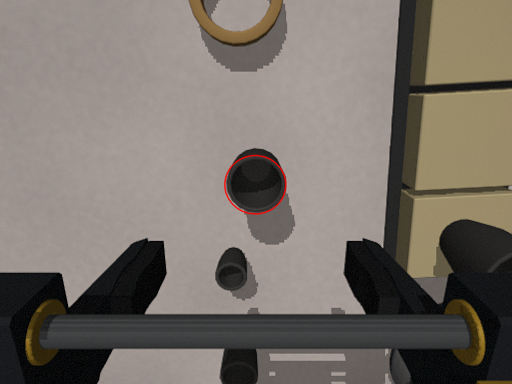

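Emit:
jog_arm([
  [0, 0, 3, 0, 0, 0],
  [0, 0, 7, 0, 0, 0],
  [0, 0, 11, 0, 0, 0],
  [0, 0, 14, 0, 0, 0],
  [0, 0, 16, 0, 0, 0],
  [0, 0, 16.8, 0, 0, 0],
  [0, 0, 16.8, 0, 0, 0],
  [0, 0, 16.8, 0, 0, 0],
])

```text
clock: 9.8
tcp_pos: [0.4462, -0.0738, 0.0379]
tool_rot: [[1.0, -0.0, -0.0], [-0.0, -1.0, 0.0], [-0.0, -0.0, -1.0]]
contact_force: [0.1, 0.3, -0.2]
gripper_width: 0.0884
```

Emit:
jog_arm([
  [0, 0, 0, 0, 0, 0],
  [0, 0, 0, 0, 0, 0],
  [0, 0, 0, 0, 0, 0],
  [0, 0, 0, 0, 0, 0],
  [0, 0, 0, 0, 0, 0],
  [0, 0, 0, 0, 0, 0],
  [0, 0, 0, 0, 0, 0],
  [0, 0, 0, 0, 0, 0],
], grip=255)

```text
clock: 10.47
tcp_pos: [0.446, -0.0737, 0.0382]
tool_rot: [[1.0, -0.0, 0.001], [-0.0, -1.0, -0.0], [0.001, 0.0, -1.0]]
contact_force: [0.0, 0.5, 3.0]
gripper_width: 0.049
```

Emit:
jog_arm([
  [0, 0, -0.5, 0, 0, 0],
  [0, 0, -1.5, 0, 0, 0],
  [0, 0, -3.5, 0, 0, 0],
  [0, 0, -6, 0, 0, 0],
  [0, 0, -9, 0, 0, 0],
  [0, 0, -11, 0, 0, 0],
  [0, 0, -12, 0, 0, 0],
  [0, 0, -12, 0, 0, 0],
  [0, 0, -12, 0, 0, 0],
])

```text
clock: 11.22
tcp_pos: [0.4453, -0.0736, 0.1578]
tool_rot: [[1.0, -0.0, 0.001], [-0.0, -1.0, -0.0], [0.001, 0.0, -1.0]]
contact_force: [-0.8, -0.8, -2.2]
gripper_width: 0.0495
```

Emit:
jog_arm([
  [1, -0.2, 0, 0, 0, 0],
  [3, -0.5, 0, 0, 0, 0],
  [6.5, -1.1, 0, 0, 0, 0],
  [10.5, -1.7, 0, 0, 0, 0],
  [14.5, -2.4, 0, 0, 0, 0],
  [17.5, -2.9, 0, 0, 0, 0],
  [19, -3.1, 0, 0, 0, 0],
  [19.6, -3.2, 0, 0, 0, 0],
  [19.6, -3.2, 0, 0, 0, 0],
  [19.6, -3.2, 0, 0, 0, 0],
])

```text
clock: 12.05
tcp_pos: [0.64, -0.0414, 0.1556]
tool_rot: [[1.0, -0.0, -0.004], [-0.0, -1.0, 0.0], [-0.004, -0.0, -1.0]]
contact_force: [-0.2, -0.3, -1.9]
gripper_width: 0.0491
```

Emit:
jog_arm([
  [0, 0, 1, 0, 0, 0],
  [0, 0, 3, 0, 0, 0],
  [0, 0, 5, 0, 0, 0],
  [0, 0, 6.5, 0, 0, 0],
  [0, 0, 7.3, 0, 0, 0],
  [0, 0, 7.7, 0, 0, 0],
  [0, 0, 7.7, 0, 0, 0],
  [0, 0, 7.7, 0, 0, 0],
])

```text
clock: 12.72
tcp_pos: [0.6415, -0.0418, 0.0813]
tool_rot: [[1.0, -0.001, 0.001], [-0.001, -1.0, -0.0], [0.001, 0.0, -1.0]]
contact_force: [-0.3, -0.6, 0.3]
gripper_width: 0.0493
```

Emit:
jog_arm([
  [0, 0, 0.1, 0, 0, 0],
  [0, 0, 0.2, 0, 0, 0],
  [0, 0, 0.3, 0, 0, 0],
  [0, 0, 0.4, 0, 0, 0],
  [0, 0, 0.5, 0, 0, 0],
  [0, 0, 0.6, 0, 0, 0],
  [0, 0, 0.6, 0, 0, 0],
  [0, 0, 0.6, 0, 0, 0],
])

```text
clock: 13.38
tcp_pos: [0.6413, -0.0416, 0.0746]
tool_rot: [[1.0, -0.0, -0.0], [-0.0, -1.0, 0.0], [-0.0, -0.0, -1.0]]
contact_force: [-0.7, -0.3, -1.1]
gripper_width: 0.0487
```

Emit:
jog_arm([
  [0, 0, 0.1, 0, 0, 0],
  [0, 0, 0.1, 0, 0, 0],
  [0, 0, 0.1, 0, 0, 0],
])

```text
clock: 13.63
tcp_pos: [0.6416, -0.0417, 0.0742]
tool_rot: [[1.0, -0.0, 0.0], [-0.0, -1.0, -0.0], [0.0, 0.0, -1.0]]
contact_force: [-1.4, 0.7, 2.3]
gripper_width: 0.0495
```

Contact is felt (2.3 N up). I'll release and go up.

Emit:
jog_arm([
  [0, 0, 0, 0, 0, 0],
  [0, 0, 0, 0, 0, 0],
  [0, 0, 0, 0, 0, 0],
  [0, 0, 0, 0, 0, 0],
  [0, 0, 0, 0, 0, 0],
  [0, 0, 0, 0, 0, 0],
  [0, 0, 0, 0, 0, 0],
], grip=0)

```text
clock: 14.22
tcp_pos: [0.6414, -0.0416, 0.0736]
tool_rot: [[1.0, -0.0, -0.0], [-0.0, -1.0, 0.0], [-0.0, -0.0, -1.0]]
contact_force: [-0.1, 0.0, -0.6]
gripper_width: 0.088
```

Emit:
jog_arm([
  [0, 0, -0.5, 0, 0, 0],
  [0, 0, -2, 0, 0, 0],
  [0, 0, -5, 0, 0, 0],
  [0, 0, -9, 0, 0, 0],
  [0, 0, -12, 0, 0, 0],
  [0, 0, -13, 0, 0, 0],
  [0, 0, -13, 0, 0, 0],
  [0, 0, -13, 0, 0, 0],
])

```text
clock: 14.88
tcp_pos: [0.6414, -0.0416, 0.2039]
tool_rot: [[1.0, -0.0, 0.001], [-0.0, -1.0, -0.0], [0.001, 0.0, -1.0]]
contact_force: [-0.7, -0.2, -0.6]
gripper_width: 0.088
```

Emit:
jog_arm([
  [-1.3, 1.5, 0, 0, 0, 0],
  [-3.9, 4.5, 0, 0, 0, 0],
  [-6.5, 7.6, 0, 0, 0, 0],
  [-9.1, 10.6, 0, 0, 0, 0],
  [-11.7, 13.7, 0, 0, 0, 0],
  [-14.3, 16.7, 0, 0, 0, 0],
  [-16.9, 19.8, 0, 0, 0, 0],
  [-19.5, 22.8, 0, 0, 0, 0],
  [-21, 24.6, 0, 0, 0, 0],
  [-21.4, 25, 0, 0, 0, 0],
])

```text
clock: 15.72
tcp_pos: [0.4234, -0.2929, 0.2005]
tool_rot: [[1.0, -0.004, -0.005], [-0.004, -1.0, 0.002], [-0.005, -0.002, -1.0]]
contact_force: [0.2, 0.3, 0.8]
gripper_width: 0.0882
```

Emit:
jog_arm([
  [0, 0, 0, 0, 0, 0],
  [0, 0, 0, 0, 0, 0],
])

```text
clock: 15.88
tcp_pos: [0.4268, -0.2906, 0.2019]
tool_rot: [[1.0, -0.001, -0.002], [-0.001, -1.0, 0.002], [-0.002, -0.002, -1.0]]
contact_force: [-0.3, -0.3, -0.2]
gripper_width: 0.0884
```

```bash
python3 - <<'E'
from h import *
wrist('w5',[(.427,-.292,.056,.042)])
im=viewer.capture('top');cv2.imwrite('pics/t2.png',im)
print(fit('top',im,'medium',.6413,-.0415,z0=.036))
im=viewer.capture('scene');cv2.imwrite('pics/s2.png',im)
print(fit('scene',im,'medium',.6413,-.0415,z0=.036))
E
```

```text
15.9333 [ 0.42737306 -0.29039184  0.20232771] 0.08827486735872551
(array([ 0.64021036, -0.04148707]), array([291, 135,  19,  20, 291], dtype=int32), 309.81914532068186)
(array([ 0.64114537, -0.0412968 ]), array([245, 212,  18,  29, 409], dtype=int32), 542.2322043296881)
```

View pics/w5.png

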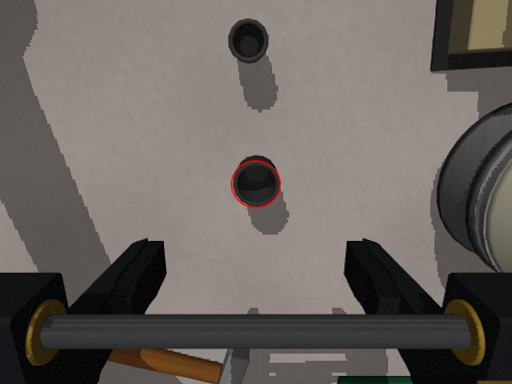

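View pics/t2.png

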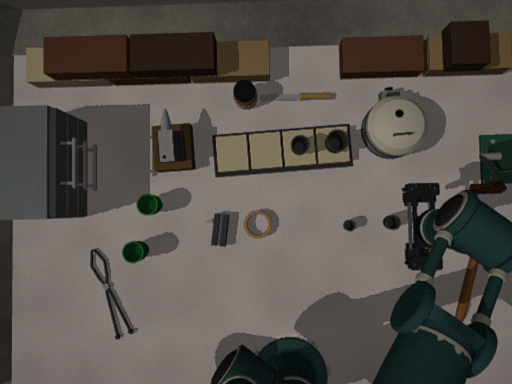

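Emit:
jog_arm([
  [0, 0.15, 3, 0, 0, 0],
  [0, 0.15, 7, 0, 0, 0],
  [0, 0.15, 11, 0, 0, 0],
  [0, 0.15, 14, 0, 0, 0],
  [0, 0.15, 16.5, 0, 0, 0],
  [0, 0.15, 17.3, 0, 0, 0],
  [0, 0.15, 17.3, 0, 0, 0],
  [0, 0.15, 17.3, 0, 0, 0],
])

```text
clock: 16.7
tcp_pos: [0.4282, -0.2927, 0.0311]
tool_rot: [[1.0, 0.001, 0.0], [0.001, -1.0, 0.0], [0.0, -0.0, -1.0]]
contact_force: [0.9, 0.1, -0.1]
gripper_width: 0.0882
```

Emit:
jog_arm([
  [0, 0, 0, 0, 0, 0],
  [0, 0, 0, 0, 0, 0],
  [0, 0, 0, 0, 0, 0],
  [0, 0, 0, 0, 0, 0],
  [0, 0, 0, 0, 0, 0],
  [0, 0, 0, 0, 0, 0],
  [0, 0, 0, 0, 0, 0],
  [0, 0, 0, 0, 0, 0],
  [0, 0, 0, 0, 0, 0],
], grip=255)

```text
clock: 17.45
tcp_pos: [0.4273, -0.2931, 0.0308]
tool_rot: [[1.0, -0.0, 0.0], [-0.0, -1.0, -0.0], [0.0, 0.0, -1.0]]
contact_force: [-1.1, -0.1, 1.9]
gripper_width: 0.0385
```

Emit:
jog_arm([
  [0, 0, -0.5, 0, 0, 0],
  [0, 0, -1.5, 0, 0, 0],
  [0, 0, -3.5, 0, 0, 0],
  [0, 0, -6.5, 0, 0, 0],
  [0, 0, -10, 0, 0, 0],
  [0, 0, -13, 0, 0, 0],
  [0, 0, -14.5, 0, 0, 0],
  [0, 0, -15, 0, 0, 0],
  [0, 0, -15, 0, 0, 0],
  [0, 0, -15, 0, 0, 0],
])

```text
clock: 18.28
tcp_pos: [0.4269, -0.2927, 0.1802]
tool_rot: [[1.0, -0.0, -0.001], [-0.0, -1.0, 0.0], [-0.001, -0.0, -1.0]]
contact_force: [-0.9, 0.4, -0.5]
gripper_width: 0.0388
```

Emit:
jog_arm([
  [0.5, -0.9, 0, 0, 0, 0],
  [1.6, -2.6, 0, 0, 0, 0],
  [3.4, -5.6, 0, 0, 0, 0],
  [5.4, -9, 0, 0, 0, 0],
  [7.5, -12.4, 0, 0, 0, 0],
  [9.6, -15.8, 0, 0, 0, 0],
  [11.7, -19.3, 0, 0, 0, 0],
  [13.7, -22.7, 0, 0, 0, 0],
  [15.8, -26.1, 0, 0, 0, 0],
  [17.6, -29.1, 0, 0, 0, 0],
])

```text
clock: 19.12
tcp_pos: [0.603, 0.0012, 0.1783]
tool_rot: [[1.0, 0.001, -0.004], [0.001, -1.0, 0.001], [-0.004, -0.001, -1.0]]
contact_force: [0.6, -0.5, -0.6]
gripper_width: 0.0389
```

Emit:
jog_arm([
  [1.6, -2.6, 0, 0, 0, 0],
  [2.7, -4.4, 0, 0, 0, 0],
  [3.3, -5.4, 0, 0, 0, 0],
  [3.3, -5.4, 0, 0, 0, 0],
  [3.3, -5.4, 0, 0, 0, 0],
  [3.3, -5.4, 0, 0, 0, 0],
])

```text
clock: 19.62
tcp_pos: [0.6353, 0.051, 0.1797]
tool_rot: [[1.0, -0.001, -0.002], [-0.001, -1.0, -0.001], [-0.002, 0.001, -1.0]]
contact_force: [-0.3, -0.4, -0.4]
gripper_width: 0.0389
```

Emit:
jog_arm([
  [0.1, -0.1, 1, 0, 0, 0],
  [0.1, -0.1, 3, 0, 0, 0],
  [0.1, -0.1, 5.5, 0, 0, 0],
  [0.1, -0.1, 8, 0, 0, 0],
  [0.1, -0.1, 9.6, 0, 0, 0],
  [0.1, -0.1, 10.3, 0, 0, 0],
  [0.1, -0.1, 10.6, 0, 0, 0],
  [0.1, -0.1, 10.6, 0, 0, 0],
  [0.1, -0.1, 10.6, 0, 0, 0],
])

```text
clock: 20.37
tcp_pos: [0.6382, 0.0525, 0.0758]
tool_rot: [[1.0, -0.001, 0.002], [-0.001, -1.0, 0.0], [0.002, -0.0, -1.0]]
contact_force: [0.7, 0.1, -0.3]
gripper_width: 0.0393
```

Emit:
jog_arm([
  [0, 0, 0.1, 0, 0, 0],
  [0, 0, 0.2, 0, 0, 0],
  [0, 0, 0.3, 0, 0, 0],
  [0, 0, 0.4, 0, 0, 0],
  [0, 0, 0.5, 0, 0, 0],
  [0, 0, 0.5, 0, 0, 0],
  [0, 0, 0.5, 0, 0, 0],
])

```text
clock: 20.95
tcp_pos: [0.6373, 0.0529, 0.0696]
tool_rot: [[1.0, -0.0, -0.0], [-0.0, -1.0, -0.0], [-0.0, 0.0, -1.0]]
contact_force: [0.2, -0.4, -0.8]
gripper_width: 0.0391
```

Emit:
jog_arm([
  [0, 0, 0.1, 0, 0, 0],
  [0, 0, 0.2, 0, 0, 0],
  [0, 0, 0.3, 0, 0, 0],
  [0, 0, 0.3, 0, 0, 0],
  [0, 0, 0.3, 0, 0, 0],
])

```text
clock: 21.37
tcp_pos: [0.6375, 0.0529, 0.0668]
tool_rot: [[1.0, -0.0, 0.0], [-0.0, -1.0, 0.0], [0.0, -0.0, -1.0]]
contact_force: [-0.9, 0.1, 1.1]
gripper_width: 0.0389
```

Emit:
jog_arm([
  [0, 0, 0.05, 0, 0, 0],
  [0, 0, 0.05, 0, 0, 0],
  [0, 0, 0.05, 0, 0, 0],
])

```text
clock: 21.62
tcp_pos: [0.6375, 0.0529, 0.0668]
tool_rot: [[1.0, -0.0, 0.0], [-0.0, -1.0, 0.0], [0.0, -0.0, -1.0]]
contact_force: [-2.5, -0.3, 5.7]
gripper_width: 0.039
```

Emit:
jog_arm([
  [0, 0, 0, 0, 0, 0],
  [0, 0, 0, 0, 0, 0],
  [0, 0, 0, 0, 0, 0],
  [0, 0, 0, 0, 0, 0],
  [0, 0, 0, 0, 0, 0],
  [0, 0, 0, 0, 0, 0],
  [0, 0, 0, 0, 0, 0],
], grip=0)

```text
clock: 22.2
tcp_pos: [0.6374, 0.0529, 0.066]
tool_rot: [[1.0, -0.0, -0.0], [-0.0, -1.0, -0.0], [-0.0, 0.0, -1.0]]
contact_force: [-1.3, -1.5, -0.5]
gripper_width: 0.0837
```

Emit:
jog_arm([
  [0, 0, -0.5, 0, 0, 0],
  [0, 0, -2, 0, 0, 0],
  [0, 0, -5, 0, 0, 0],
  [0, 0, -9, 0, 0, 0],
  [0, 0, -12, 0, 0, 0],
  [0, 0, -13.5, 0, 0, 0],
  [0, 0, -13.5, 0, 0, 0],
  [0, 0, -13.5, 0, 0, 0],
])

```text
clock: 22.87
tcp_pos: [0.6381, 0.0529, 0.2026]
tool_rot: [[1.0, -0.0, 0.003], [-0.0, -1.0, 0.0], [0.003, -0.0, -1.0]]
contact_force: [0.2, -0.4, -0.7]
gripper_width: 0.0882
```

Emit:
jog_arm([
  [-1.4, 1.5, 0, 0, 0, 0],
  [-4.1, 4.4, 0, 0, 0, 0],
  [-6.9, 7.3, 0, 0, 0, 0],
  [-9.6, 10.1, 0, 0, 0, 0],
  [-12.4, 13, 0, 0, 0, 0],
  [-15.1, 15.9, 0, 0, 0, 0],
  [-17.9, 18.8, 0, 0, 0, 0],
  [-20.2, 21.3, 0, 0, 0, 0],
  [-21.4, 22.6, 0, 0, 0, 0],
  [-21.7, 22.9, 0, 0, 0, 0],
])

```text
clock: 23.7
tcp_pos: [0.4168, -0.1771, 0.1986]
tool_rot: [[1.0, -0.004, -0.005], [-0.003, -1.0, 0.001], [-0.005, -0.001, -1.0]]
contact_force: [-0.1, 0.2, 0.1]
gripper_width: 0.0878
```

Emit:
jog_arm([
  [0, 0, 0, 0, 0, 0],
  [0, 0, 0, 0, 0, 0],
  [0, 0, 0, 0, 0, 0],
])

```text
clock: 23.95
tcp_pos: [0.4208, -0.1752, 0.2005]
tool_rot: [[1.0, 0.001, -0.001], [0.001, -1.0, 0.001], [-0.001, -0.001, -1.0]]
contact_force: [-0.8, 0.5, 0.6]
gripper_width: 0.0882
```

```bash
python3 - <<'E'
from h import *
wrist('w6',[(.420,-.1765,.044,.033)])
im=viewer.capture('top');cv2.imwrite('pics/t3.png',im)
print(fit('top',im,'small',.637,.053,z0=.036))
im=viewer.capture('scene')
print(fit('scene',im,'small',.637,.053,z0=.036))
E
```

```text
24.0 [ 0.42092398 -0.17517295  0.20066368] 0.08795573058582731
(array([0.63613901, 0.05307017]), array([258, 140,  15,  16, 182], dtype=int32), 202.46409027720802)
(array([0.63663009, 0.05343275]), array([277, 200,  14,  22, 231], dtype=int32), 338.64229515986517)
```

View pics/w6.png

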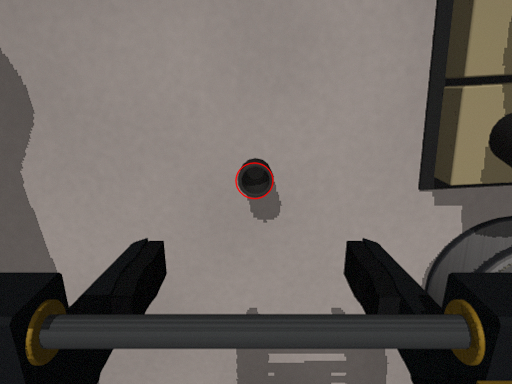

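Emit:
jog_arm([
  [0, 0.1, 3, 0, 0, 0],
  [0, 0.1, 7, 0, 0, 0],
  [0, 0.1, 11, 0, 0, 0],
  [0, 0.1, 14, 0, 0, 0],
  [0, 0.1, 16.5, 0, 0, 0],
  [0, 0.1, 17.5, 0, 0, 0],
  [0, 0.1, 17.8, 0, 0, 0],
  [0, 0.1, 17.8, 0, 0, 0],
  [0, 0.1, 17.8, 0, 0, 0],
])

```text
clock: 24.85
tcp_pos: [0.4219, -0.1775, 0.0246]
tool_rot: [[1.0, 0.0, 0.002], [0.0, -1.0, -0.001], [0.002, 0.001, -1.0]]
contact_force: [0.9, -0.0, 0.4]
gripper_width: 0.0882
```

Emit:
jog_arm([
  [0, 0, 0, 0, 0, 0],
  [0, 0, 0, 0, 0, 0],
  [0, 0, 0, 0, 0, 0],
  [0, 0, 0, 0, 0, 0],
  [0, 0, 0, 0, 0, 0],
  [0, 0, 0, 0, 0, 0],
  [0, 0, 0, 0, 0, 0],
  [0, 0, 0, 0, 0, 0],
  [0, 0, 0, 0, 0, 0],
  [0, 0, 0, 0, 0, 0],
], grip=255)

```text
clock: 25.68
tcp_pos: [0.4204, -0.1771, 0.0232]
tool_rot: [[1.0, -0.0, -0.0], [-0.0, -1.0, 0.0], [-0.0, -0.0, -1.0]]
contact_force: [-0.5, 0.3, 0.6]
gripper_width: 0.0309
```

Emit:
jog_arm([
  [0, 0, -0.5, 0, 0, 0],
  [0, 0, -1.5, 0, 0, 0],
  [0, 0, -3.5, 0, 0, 0],
  [0, 0, -6.5, 0, 0, 0],
  [0, 0, -10, 0, 0, 0],
  [0, 0, -13, 0, 0, 0],
  [0, 0, -14.5, 0, 0, 0],
  [0, 0, -15, 0, 0, 0],
  [0, 0, -15, 0, 0, 0],
  [0, 0, -15, 0, 0, 0],
])

```text
clock: 26.52
tcp_pos: [0.4199, -0.1768, 0.1728]
tool_rot: [[1.0, -0.0, -0.0], [-0.0, -1.0, 0.0], [-0.0, -0.0, -1.0]]
contact_force: [-0.1, 0.4, -1.0]
gripper_width: 0.0309
```

```bash
python3 - <<'E'
from h import *
wrist('w7',[(.4205,-.1765,.194,.033)])
E
```

```text
26.5667 [ 0.41935147 -0.17658405  0.17194972] 0.030617066528159213
```

View pics/w7.png

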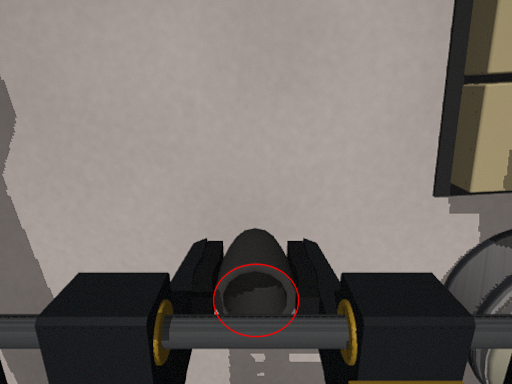

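Emit:
jog_arm([
  [0.5, -0.8, 0, 0, 0, 0],
  [1.6, -2.5, 0, 0, 0, 0],
  [3.5, -5.5, 0, 0, 0, 0],
  [5.7, -8.8, 0, 0, 0, 0],
  [7.9, -12.2, 0, 0, 0, 0],
  [10.1, -15.5, 0, 0, 0, 0],
  [12.2, -18.9, 0, 0, 0, 0],
  [14.4, -22.2, 0, 0, 0, 0],
  [16.6, -25.6, 0, 0, 0, 0],
  [18.5, -28.5, 0, 0, 0, 0],
])

```text
clock: 27.4
tcp_pos: [0.6054, 0.1111, 0.1709]
tool_rot: [[1.0, 0.001, -0.003], [0.001, -1.0, 0.0], [-0.003, -0.0, -1.0]]
contact_force: [0.7, -0.5, -0.3]
gripper_width: 0.031
```

Emit:
jog_arm([
  [1.5, -2.3, 0, 0, 0, 0],
  [2.2, -3.5, 0, 0, 0, 0],
  [2.5, -3.9, 0, 0, 0, 0],
  [2.5, -3.9, 0, 0, 0, 0],
  [2.5, -3.9, 0, 0, 0, 0],
  [2.5, -3.9, 0, 0, 0, 0],
])

```text
clock: 27.9
tcp_pos: [0.6295, 0.1455, 0.1727]
tool_rot: [[1.0, -0.002, -0.001], [-0.002, -1.0, -0.001], [-0.001, 0.001, -1.0]]
contact_force: [-0.5, 0.7, 0.2]
gripper_width: 0.031
```

Emit:
jog_arm([
  [0.1, -0.15, 1, 0, 0, 0],
  [0.1, -0.15, 3, 0, 0, 0],
  [0.1, -0.15, 5.5, 0, 0, 0],
  [0.1, -0.15, 8, 0, 0, 0],
  [0.1, -0.15, 9.6, 0, 0, 0],
  [0.1, -0.15, 10.3, 0, 0, 0],
  [0.1, -0.15, 10.6, 0, 0, 0],
  [0.1, -0.15, 10.6, 0, 0, 0],
  [0.1, -0.15, 10.6, 0, 0, 0],
])

```text
clock: 28.65
tcp_pos: [0.6323, 0.1482, 0.0683]
tool_rot: [[1.0, -0.001, 0.002], [-0.001, -1.0, 0.0], [0.002, -0.0, -1.0]]
contact_force: [0.7, -0.1, 0.1]
gripper_width: 0.0311
```

Emit:
jog_arm([
  [0, 0, 0.1, 0, 0, 0],
  [0, 0, 0.2, 0, 0, 0],
  [0, 0, 0.3, 0, 0, 0],
  [0, 0, 0.4, 0, 0, 0],
  [0, 0, 0.5, 0, 0, 0],
  [0, 0, 0.5, 0, 0, 0],
  [0, 0, 0.5, 0, 0, 0],
])

```text
clock: 29.23
tcp_pos: [0.6313, 0.1484, 0.0621]
tool_rot: [[1.0, -0.0, -0.0], [-0.0, -1.0, -0.0], [-0.0, 0.0, -1.0]]
contact_force: [-0.6, -0.4, 0.3]
gripper_width: 0.0307
```

Emit:
jog_arm([
  [0, 0, 0.1, 0, 0, 0],
  [0, 0, 0.2, 0, 0, 0],
  [0, 0, 0.25, 0, 0, 0],
  [0, 0, 0.3, 0, 0, 0],
  [0, 0, 0.3, 0, 0, 0],
  [0, 0, 0.3, 0, 0, 0],
])

```text
clock: 29.73
tcp_pos: [0.6314, 0.1483, 0.0592]
tool_rot: [[1.0, -0.0, -0.0], [-0.0, -1.0, -0.0], [-0.0, 0.0, -1.0]]
contact_force: [-0.3, -0.2, 0.8]
gripper_width: 0.0311
```

Emit:
jog_arm([
  [0, 0, 0.05, 0, 0, 0],
  [0, 0, 0.05, 0, 0, 0],
  [0, 0, 0.05, 0, 0, 0],
])

```text
clock: 29.98
tcp_pos: [0.6314, 0.1484, 0.0592]
tool_rot: [[1.0, -0.0, -0.0], [-0.0, -1.0, 0.0], [-0.0, -0.0, -1.0]]
contact_force: [-2.5, 0.3, 4.0]
gripper_width: 0.031
```

Emit:
jog_arm([
  [0, 0, 0, 0, 0, 0],
  [0, 0, 0, 0, 0, 0],
  [0, 0, 0, 0, 0, 0],
  [0, 0, 0, 0, 0, 0],
  [0, 0, 0, 0, 0, 0],
  [0, 0, 0, 0, 0, 0],
  [0, 0, 0, 0, 0, 0],
  [0, 0, 0, 0, 0, 0],
], grip=0)

```text
clock: 30.65
tcp_pos: [0.6314, 0.1484, 0.0586]
tool_rot: [[1.0, -0.0, -0.0], [-0.0, -1.0, -0.0], [-0.0, 0.0, -1.0]]
contact_force: [0.0, 0.8, 0.1]
gripper_width: 0.082
```

Emit:
jog_arm([
  [0, 0, -0.5, 0, 0, 0],
  [0, 0, -2, 0, 0, 0],
  [0, 0, -5, 0, 0, 0],
  [0, 0, -9, 0, 0, 0],
  [0, 0, -13, 0, 0, 0],
  [0, 0, -15, 0, 0, 0],
  [0, 0, -15, 0, 0, 0],
])

```text
clock: 31.23
tcp_pos: [0.6355, 0.1492, 0.217]
tool_rot: [[1.0, -0.0, 0.013], [-0.0, -1.0, 0.002], [0.013, -0.002, -1.0]]
contact_force: [0.3, 0.2, 0.6]
gripper_width: 0.0882
```

Emit:
jog_arm([
  [-2, -2, 0, 0, 0, 0],
  [-4, -5, 0, 0, 0, 0],
  [-6, -8, 0, 0, 0, 0],
  [-8, -11, 0, 0, 0, 0],
  [-10, -14, 0, 0, 0, 0],
  [-12, -17, 0, 0, 0, 0],
  [-14, -20, 0, 0, 0, 0],
  [-15, -22, 0, 0, 0, 0],
  [-15, -22, 0, 0, 0, 0],
  [-15, -22, 0, 0, 0, 0],
])

```text
clock: 32.07
tcp_pos: [0.4804, 0.369, 0.2077]
tool_rot: [[1.0, 0.003, -0.001], [0.003, -1.0, -0.001], [-0.001, 0.001, -1.0]]
contact_force: [-0.0, -0.2, 0.1]
gripper_width: 0.0884
```

```bash
python3 - <<'E'
from h import *
B={'large':(.6465,-.136),'medium':(.6413,-.0415),'small':(.636,.053),'tiny':(.6304,.1474)}
for c in('top','scene'):
    im=viewer.capture(c); cv2.imwrite(f'pics/{c}_end.png',cv2.resize(im,(800,600),interpolation=cv2.INTER_CUBIC))
    for n,b in B.items():
        s,st,a=fit(c,im,n,*b,z0=.036); print(c,n,s.round(4),'mm off',((s-b)*1000).round(1),st,round(a))
s=r.observe(); print(s['clock'],s['tcp_pos'],s['contact_force'])
E
```

```text
top large [ 0.6381 -0.0408] mm off [-8.4 95.2] [291 135  19  21 296] 436
top medium [ 0.6398 -0.0416] mm off [-1.5 -0.1] [291 135  19  21 296] 310
top small [0.6363 0.053 ] mm off [0.3 0. ] [258 140  15  16 181] 202
top tiny [0.6293 0.1476] mm off [-1.1  0.2] [225 146  12  12 115] 125
scene large [ 0.6473 -0.1375] mm off [ 0.8 -1.5] [208 226  24  36 693] 830
scene medium [ 0.6402 -0.041 ] mm off [-1.1  0.5] [244 212  19  29 438] 542
scene small [0.6357 0.0547] mm off [-0.3  1.7] [277 200  14  22 249] 338
scene tiny [0.6297 0.1484] mm off [-0.7  1. ] [306 189   9  16 122] 194
32.1667 [0.48153593 0.36762857 0.20799256] [ 0.46973357  0.27595045 -0.78620501]
```

View pics/top_end.png

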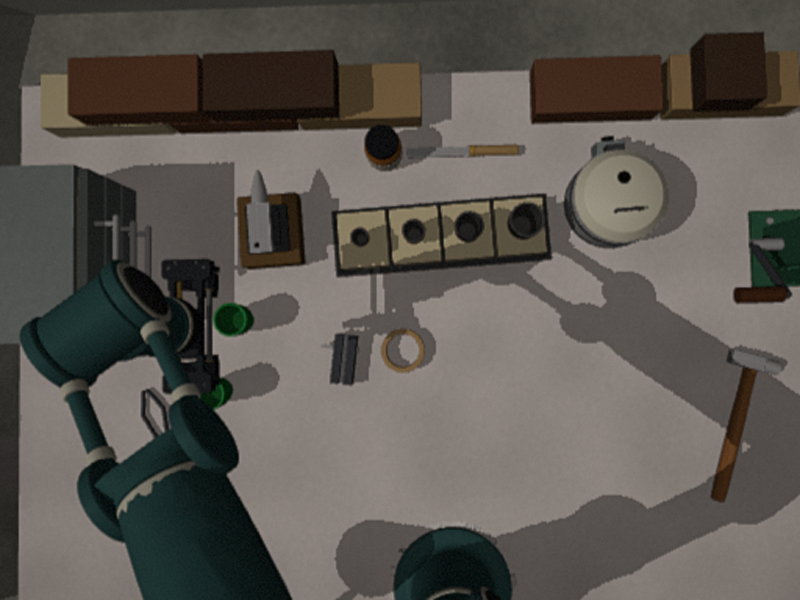

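View pics/scene_end.png

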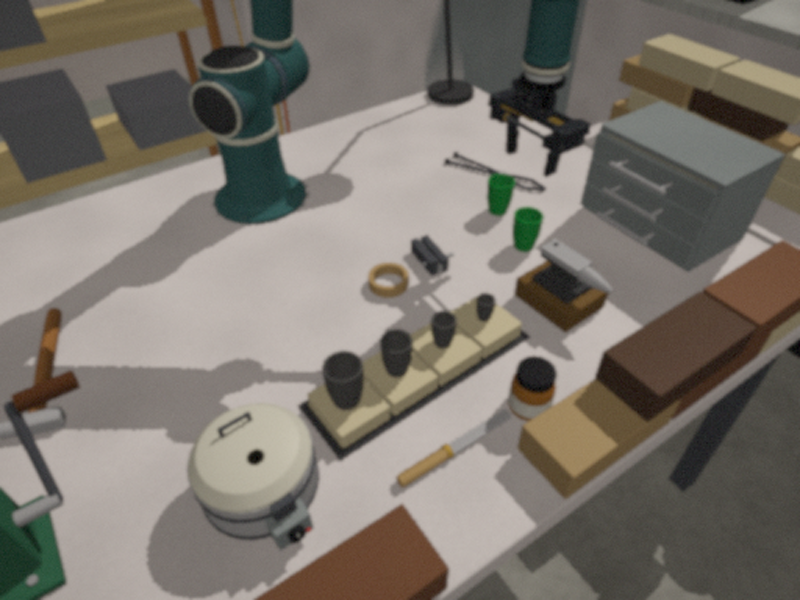

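All four crucibles stand upright in order of size. In the enlarged top picture they are large (525,220), medium (468,227), small (413,231) and tiny (360,237). The gripper is clear and touches nothing. I'll hand in.

```bash
python3 - <<'E'
from cell import r
print(r.close_job(), r.observe()['clock'])
E
```

```text
the job is handed in; nothing more can be done
the job is handed in; nothing more can be done
```

I set the four crucibles on the bricks in order of size, biggest next to the kiln (the −y end) and smallest farthest away. I handed the job in just after 32 s of the 112 s allowed; no verdict was reported.

- **Placing:** I lowered each one until the wrist sensor felt the brick (4–6 N up for three of them, 2 N for the medium) before opening the fingers. None was dropped or tipped. The green look-alikes were left alone.
- **Last checks:** In the final pictures all four stand upright. Each axis measures within about 2 mm of its brick's centre, where 15 mm is allowed. The gripper was open and clear of everything.
- **A check that failed:** The top camera's automatic fit for the large crucible was no use, because it locked onto the medium one instead. For the large one I relied on the scene camera, which put it about 1.7 mm from the centre. The top picture by eye and the pose at release agree with that.

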